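# Return plywood samples to the thickness rack

### The job

Put the two plywood sample plates that stand loose on the table back in the sample rack: drop each, standing on its long edge, into the tapered slot that narrows to its own thickness, the thin plate in the narrowest slot and the thick plate in the widest. Each must go fully down to the floor of its slot, roughly centred along it. The medium plate is already in the remaining slot.

Things in the scene. Friction and masses are not known exactly. Their poses are not given: they have to be found in the camera images.
- plate_thin: Thin plywood sample plate standing on its long edge on the table: 70 mm long, 12 mm thick, 66 mm tall, about 38 g, dark ply lines along its edges. Loose and easily tipped. Origin: centre of its underside. x along its 70 mm length, y through its thickness, z up. Either way round is the same.
- plate_thick: Thick plywood sample plate standing on its long edge on the table: 70 mm long, 25 mm thick, 66 mm tall, about 79 g, dark ply lines along its edges. Loose and easily tipped. Origin: centre of its underside. x along its 70 mm length, y through its thickness, z up. Either way round is the same.
- slot_thin: Narrowest of 3 fixed white slot blocks 78 mm apart in a row (order varies) on a 12 mm board. Block 40 mm high, 32 mm long. Slot open at both ends and top: mouth 37 mm wide, sloping in over the top 18 mm to an upright throat 15 mm wide, 18 mm deep, floor 4 mm above the underside. Origin: centre of underside. x along slot, y across it, z up. The middle-width block already holds an 18 mm plate, equally tall.
- slot_thick: Widest of 3 fixed white slot blocks 78 mm apart in a row (order varies) on a 12 mm board. Block 40 mm high, 32 mm long. Slot open at both ends and top: mouth 50 mm wide, sloping in over the top 18 mm to an upright throat 28 mm wide, 18 mm deep, floor 4 mm above the underside. Origin: centre of underside. x along slot, y across it, z up. A seated plate stands 30 mm proud of the block.
There are look-alikes about, which are no part of the job. Leave any pink or red look-alike of the plate_thin alone.

How it is judged:
By the outcome, as a careful person would: the job done as asked, in the order asked, and still so for the second after the job is handed in, with the robot touching nothing.
It also fails if it takes over 54 s, if anything falls off the work surface, if the arm or the gripper's body presses on something with over 40 N, if the wrist force passes 120 N, or if a joint passes its speed limit or range.

### The arm

A 7-joint arm with a two-finger parallel gripper is mounted at the origin on the work surface. World frame = base frame: x ahead of the robot, y to its left, z up, the work surface at z = 0. Lengths are in m, angles in rad, forces in N, time in s.
With the tool pointing down it reaches from about 0.35 to 0.9 m from the base axis. Payload 8.1 kg.
Tool frame: the origin (TCP) lies at the very end of the fingers, on their centre line; the grasp point (between the pads) lies arm.hold_point_z behind it (arm.hold_point_z is the distance from the TCP to the grasp point, in m); z points along the fingers, y is the line along which they close (so a half turn about z gives the same grasp; the last joint's range is limited). The gripper opens to 92 mm and grips with 3 to 60 N. Pads are 19 mm wide; open, the fingers measure 130 mm over their backs; the gripper's body (75 mm by 190 mm) begins 47 mm behind the grasp point.
Start: joints at [1.153, 0.434, 0.025, 1.573, -0.012, 1.134, -0.075], TCP at [0.193, -0.594, 0.227] pointing down, gripper open.
Joint ranges: [-2.62, 2.62], [-0.44, 2.09], [-1.27, 1.32], [0.08, 2.57], [-1.32, 4.46], [0.12, 2], [-2.74, 2.74]. Speed limits (rad/s): [2.22, 2.22, 3.01, 3.01, 3.14, 3.14, 3.14].

### API

Orientations are given as a rotation vector (axis times angle).
In Python, from cell import arm, vision, job, cut_out gives the robot as it stands. The module is installed in compiled form; this text tells all that it offers.
- The arm moves only by the tool play_rows, never from a script. Its argument "increments" is text: rows parted by semicolons, each of 5 numbers parted by spaces: the shift along the tool's x, y, z in cm, then the turn about the tool's z in degrees, then the opening, from -1 (shut) to 1 (fully open), so that 0 is half open. A call has 1 to 5 rows; each row shifts and turns the commanded pose from where the row before left it, along the tool's axes as they then stand; what a row does not reach is not made up. A row lasts 1/12 s, in which the tool goes at most 41.7 mm and 7.16 degrees, less where a joint would pass 70% of its speed; a pose out of reach is approached as far as the arm can. A call is refused whole if a number of a shift passes 4.17 or a number of a turn 7.16, either way. A call with a gripper value outside its range is refused whole. The fingers move at their own pace and stop on an object; "grip_force" is the grip in N (left out, the last holds). Time passes only in rows, so rows that do not move let the fingers close. It gives the time, the measured TCP pose, the force, the opening and the grip force at its end, in the units of the state.
- arm.observe(): the state, without advancing time (a new reading comes with each control period).
- vision.get_image(name): name is "scene" or "side" or "wrist"; returns a dict with "frame" (384x512x3 uint8, red, green, blue), "z_map" (384x512 float32, m along the optical axis (not along the pixel's ray), 0 where there is no reading), "mtx" (3x3 intrinsics, pixels), "distortion" ([k1, k2, p1, p2, k3] as OpenCV has them; the pictures are not rectified), "cam_to_world" (4x4, takes a point from camera to world coordinates). Camera axes: x right, y up, looking along -z (the intrinsics and any distortion apply to the point x, -y, -z); pixel columns grow to the right and rows downward; lengths in m; the calibration is good to about 2 mm. A picture is of the moment at which its call begins.
- job.sign_off(): hands the job in; it is judged then, once.
Trained networks look in a picture, given as the dict that the camera call returned (one of the last four; its "shot" number tells which), for a name from the list of things; names that differ only in an ending like _2 or _b are one class to them, and where a whole thing is asked for, a point or a joint stands for the part that bears it (a point fixed in the world has none). Each returns a list of dicts, best first, with "confidence" (0 to 1); they miss things now and then, are a little off and sometimes report something else, mostly with a low value. They report only what shows in the picture. A call takes as long as a camera call. They do not tell look-alikes from the thing itself.
- cut_out(query, picture): "mask" (384x512 bool, what is visible of it) and "point" ([row, column] in pixels, amid what is visible of it).
The state is a dict: "clock": time; "joints": joint angles; "dq": joint speeds; "joint_efforts": joint torques, N m; "position": TCP position; "ee_rot": TCP orientation; "force": force on the tool from outside, world axes, zero at the start; "ft_torque": the same for the moment, N m; "width": opening from 0.0 (shut) to 1.0 (fully open); "gripper_force": force on a finger pad.
Only numpy, scipy, OpenCV 4.12 (cv2) and the standard library are available. Lean on these libraries where they do the work, as an engineer would, in place of code of your own. Each camera call takes 0.05 s, during which the arm holds its last target. There are 200 camera calls.

## Working session

There is one attempt and no reset: what is moved stays moved. The work goes in short steps, Python scripts to look and compute and a tool call to move; the robot and the scene stay as the last step left them, time stands still between calls to the robot, and variables do not carry over. Pictures are saved under pics/ and viewed, at most 10 in all, crops included, and the job is handed in when it is done.

Besides the shell and the picture viewer there is one more tool, called after "Call:" as name(argument=value, ...) on one line, values as JSON. play_rows: Moves the arm, as the interface text tells. Its arguments: {"type":"object","properties":{"increments":{"type":"string"},"grip_force":{"type":"number"}},"required":["increments"]}

```bash
mkdir -p pics; cat > h.py <<'E'
import numpy as np, cv2
from cell import arm, vision, job, cut_out
def pts(im, mask):
    r,c=np.nonzero(mask&(im["z_map"]>0)); z=im["z_map"][r,c].astype(float)
    u=cv2.undistortPoints(np.stack([c,r],1).astype(float)[:,None],im["mtx"],np.array(im["distortion"],float))[:,0]
    p=np.stack([u[:,0]*z,-u[:,1]*z,-z,np.ones_like(z)],1)
    return (p@np.array(im["cam_to_world"]).T)[:,:3]
def save(im,n): cv2.imwrite("pics/"+n,cv2.cvtColor(im["frame"],cv2.COLOR_RGB2BGR))
def rect(P):
    (c,s,a)=cv2.minAreaRect((P[:,:2]*1000).astype(np.float32)); return np.round(c,1),np.round(s,1),round(a,1)
E
python3 - <<'E'
from h import *
s=arm.observe(); print(s, arm.hold_point_z)
ims=[]
for n in("scene","side"):
    im=vision.get_image(n); ims.append(im["frame"])
    print(n,np.round(np.array(im["cam_to_world"]),2).tolist())
    for q in("plate_thin","plate_thick","slot_thin","slot_thick"):
        for d in cut_out(q,im):
            P=pts(im,d["mask"])
            if len(P)<20: continue
            zt=np.percentile(P[:,2],97); T=P[P[:,2]>zt-.008]
            col=im["frame"][d["mask"]].mean(0).round()
            print(n,q,round(d["confidence"],2),d["point"],len(P),"ztop",round(zt,3),"top",*rect(T),col)
cv2.imwrite("pics/a.png",cv2.resize(np.hstack([i[:,:,::-1] for i in ims]),(800,300)))
save({"frame":ims[0]},"scene.png");save({"frame":ims[1]},"side.png")
E
```

```text
{'clock': 0.0, 'joints': array([ 1.15342302,  0.43525046,  0.02496063,  1.57413592, -0.01155866,
        1.13398208, -0.07506057]), 'dq': array([ 0.00031559, -0.00112679, -0.00056406,  0.00025269, -0.00132827,
       -0.00151533,  0.00135326]), 'joint_efforts': array([-1.10894625e-04, -6.67843652e+01,  9.84572209e-01, -3.14455569e+01,
       -6.05825102e-02,  4.29583434e-02,  1.35675195e-04]), 'position': array([ 0.19327432, -0.59380899,  0.22591275]), 'ee_rot': array([-3.10120978e+00, -4.92156150e-01,  6.78590138e-04]), 'force': array([-0.59497591,  0.3560905 , -0.18275047]), 'ft_torque': array([-0.00118715,  0.08908205,  0.00517891]), 'gripper_force': 0.0, 'width': 0.9958237873303156} 0.0188
scene [[-0.54, -0.55, 0.64, 0.99], [0.84, -0.35, 0.41, 0.21], [-0.01, 0.76, 0.65, 0.49], [0.0, 0.0, 0.0, 1.0]]
scene plate_thin 0.83 [154.8, 137.5] 628 ztop 0.066 top [ 582.9 -350.2] [72. 14.] 24.5 [137.  73.  85.]
scene plate_thin 0.69 [131.6, 213.3] 539 ztop 0.066 top [ 413.6 -274.8] [70.3 13.6] 72.5 [113.  18.  18.]
scene plate_thick 0.62 [165.5, 273.8] 940 ztop 0.066 top [452.2 -80.1] [27.4
[... 267 characters left out ...]
[-0.29, 0.41, -0.86, -0.66], [-0.02, 0.9, 0.44, 0.34], [0.0, 0.0, 0.0, 1.0]]
side plate_thin 0.82 [300.1, 336.9] 2002 ztop 0.066 top [ 582.6 -353.2] [70.4 12.2] 24.7 [164. 102. 115.]
side plate_thin 0.6 [261.2, 271.5] 2253 ztop 0.065 top [ 526.8 -263.5] [14.  68.4] 85.8 [139. 116.  87.]
side plate_thin 0.56 [286.3, 187.6] 1344 ztop 0.066 top [ 413.7 -277.6] [70.  12.2] 72.9 [145.  56.  60.]
side plate_thick 0.6 [207.2, 190.2] 1607 ztop 0.066 top [451.7 -82.3] [27.7 67.4] 80.1 [143. 118.  88.]
side slot_thin 0.75 [180.7, 277.7] 448 ztop 0.051 top [639.9 -33.6] [33.6 76.5] 3.4 [173. 165. 149.]
side slot_thick 0.75 [198.8, 299.5] 775 ztop 0.051 top [642.8 -96.3] [32.3 60. ] 3.6 [169. 160. 144.]
```

View pics/scene.png

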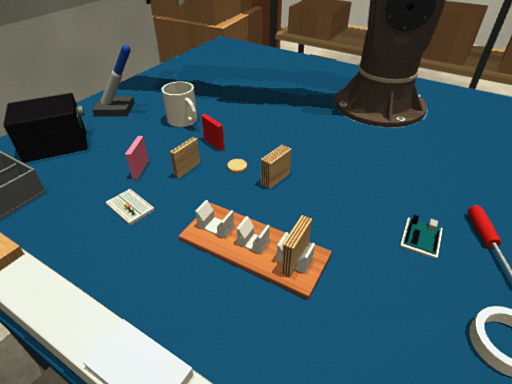

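View pics/side.png

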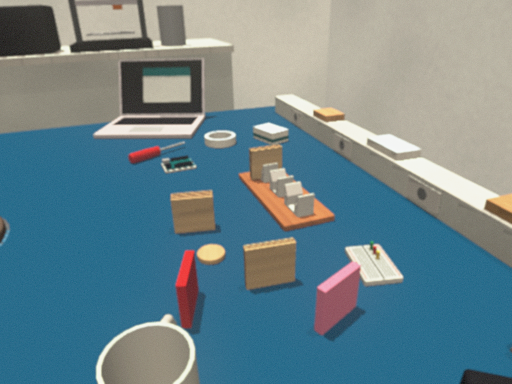

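The candidates for plate_thin in the scene view are pink (137,155), red (213,132) and plain plywood (185,157). The side view shows pink (337,300), red (188,286) and plywood (270,262). The plywood one fits because it shows ply lines and isn't pink or red. plate_thick is at (276,167). In the rack, the widest slot is at (212,220), the narrowest at (252,236), and the medium one holds a plate at (295,250). I'll refine these and confirm in one crop.

```bash
cat >> h.py <<'E'
def box(P,cx,cy,r,z0,z1): return P[(abs(P[:,0]-cx)<r)&(abs(P[:,1]-cy)<r)&(P[:,2]>z0)&(P[:,2]<z1)]
def yaw(s=None):
    s=s or arm.observe(); R=cv2.Rodrigues(np.array(s["ee_rot"]))[0]; return np.degrees(np.arctan2(R[1,0],R[0,0])),R
def plan(x,y,z,yw):
    s=arm.observe(); a,R=yaw(s); d=R.T@(np.array([x,y,z])-s["position"])*100
    t=(a-yw+90)%180-90
    print("pos",s["position"].round(4),"yaw",a.round(2),"z-tilt",R[:,2].round(3),"tool shift cm",d.round(2),"turn",t.round(2),"(shift in present axes) w",round(s["width"],3),"F",s["force"].round(1),"g",round(s["gripper_force"],1),"t",round(s["clock"],2))
E
python3 - <<'E'
from h import *
for n in("scene","side"):
    im=vision.get_image(n); A=pts(im,np.ones((384,512),bool))
    print(n,"table z",np.median(box(A,.5,-.18,.03,-.02,.02)[:,2]).round(4))
    for nm,c,r,z0,z1 in(("thin",(.527,-.263),.05,.0615,.072),("thick",(.452,-.081),.05,.0615,.072),("med",(.637,.061),.05,.075,.09),
      ("S_thick",(.643,-.095),.038,.046,.058),("S_thin",(.640,-.017),.038,.046,.058)):
        B=box(A,*c,r,z0,z1); print(n,nm,len(B),*rect(B),"mean",(B.mean(0)*1000).round(1))
    if n=="scene": 
        f=im["frame"][100:300,110:340,::-1]; cv2.imwrite("pics/crop.png",cv2.resize(f,None,fx=3,fy=3,interpolation=2)[:600])
E
```

```text
scene table z -0.0003
scene thin 139 [ 528.6 -261. ] [13.3 68.7] 86.4 mean [ 529.7 -260.4   64.9]
scene thick 282 [452.1 -79.4] [25.7 71.3] 81.5 mean [454.8 -78.8  65.1]
scene med 458 [633.6  61.1] [71.3 18.3] 3.8 mean [636.6  62.1  81. ]
scene S_thick 143 [642.3 -93.9] [34.1 59. ] 3.8 mean [644.  -95.8  50. ]
scene S_thin 161 [638.8 -16.7] [32.8 45.5] 2.7 mean [640.  -18.5  49.9]
side table z -0.0007
side thin 373 [ 527.7 -263.5] [14.  69.9] 86.9 mean [ 526.3 -264.9   64.6]
side thick 338 [451.8 -81.3] [27.4 70.3] 81.9 mean [451.3 -84.2  64.7]
side med 171 [632.8  58.6] [70.7 20.8] 5.2 mean [630.7  55.6  79.7]
side S_thick 133 [642.9 -95.9] [32.4 59.5] 3.1 mean [642.4 -96.3  49.3]
side S_thin 110 [639.1 -18.5] [33.2 47.1] 2.6 mean [638.5 -20.4  49.2]
```

View pics/crop.png

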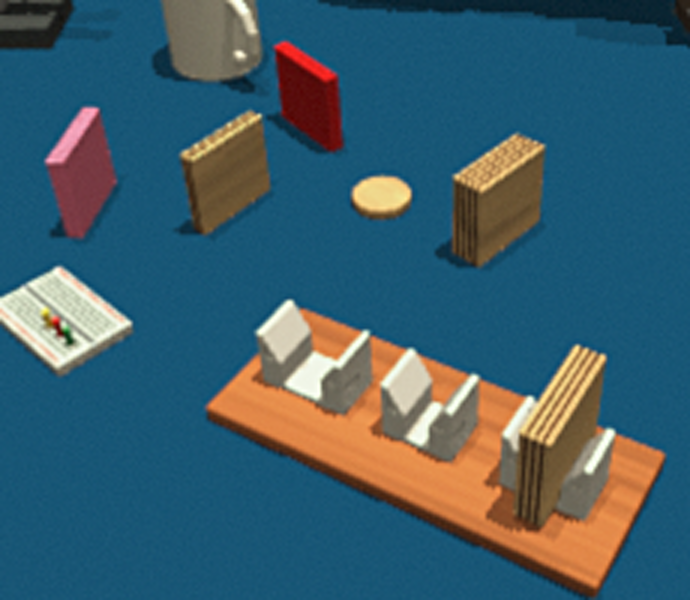

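Confirmed: the plywood thin plate is at crop (227,172), the thick one at (500,200), the widest slot at (312,355) and the narrowest at (430,405). I'll take the thin plate first.

```bash
python3 -c "
from h import *
plan(.528,-.262,.13,-3.4)"
```

```text
pos [ 0.1935 -0.5943  0.2267] yaw 18.03 z-tilt [-0. -0. -1.] tool shift cm [ 42.1  -21.24   9.67] turn 21.43 (shift in present axes) w 1.005 F [-0.1 -0.7  0.6] g 0.0 t 0.6
```

Call:
play_rows(increments="2.8 -1.42 0 0 1;2.8 -1.42 0 0 1;2.8 -1.42 0 0 1;2.8 -1.42 0 0 1;2.8 -1.42 0 0 1", grip_force=12)

```text
clock: 1.02
position: [0.3055, -0.4824, 0.2269]
ee_rot: [3.103, 0.492, 0.0]
force: [0.5, -0.6, -0.1]
width: 1.002
gripper_force: 0.0
```

Call:
play_rows(increments="2.8 -1.42 0 0 1;2.8 -1.42 0 0 1;2.8 -1.42 0 0 1;2.8 -1.42 0 0 1;2.8 -1.42 0 0 1")

```text
clock: 1.43
position: [0.4167, -0.3715, 0.227]
ee_rot: [3.102, 0.492, 0.0]
force: [0.6, -0.5, 0.4]
width: 1.0
gripper_force: 0.0
```

Call:
play_rows(increments="2.8 -1.42 1 0 1;2.8 -1.42 1 0 1;2.8 -1.42 1 0 1;2.8 -1.42 1 0 1;2.8 -1.42 1 0 1")

```text
clock: 1.85
position: [0.5279, -0.2606, 0.1764]
ee_rot: [3.103, 0.492, 0.0]
force: [1.0, -0.5, 0.2]
width: 1.001
gripper_force: 0.0
```

Call:
play_rows(increments="0 0 1 7.1 1;0 0 1 7.1 1;0 0 1 7.1 1;0 0 0 0 1;0 0 0 0 1")

```text
clock: 2.27
position: [0.5267, -0.2616, 0.1465]
ee_rot: [-3.14, 0.083, 0.002]
force: [0.7, -0.1, -0.1]
width: 0.998
gripper_force: 0.0
```

```bash
python3 -c "
from h import *
plan(.528,-.262,.13,-3.4)
im=vision.get_image('wrist'); save(im,'w1.png'); A=pts(im,np.ones((384,512),bool))
B=box(A,.528,-.262,.05,.0615,.072); print(len(B),*rect(B),B.mean(0).round(4))"
```

```text
pos [ 0.5267 -0.2616  0.1465] yaw -3.04 z-tilt [-0.001  0.    -1.   ] tool shift cm [0.13 0.04 1.65] turn 0.36 (shift in present axes) w 0.998 F [ 0.7 -0.1 -0.1] g 0.0 t 2.27
1563 [ 525.3 -263.2] [11.7 70.1] 86.7 [ 0.5268 -0.2631  0.066 ]
```

Call:
play_rows(increments="0.05 0.09 2.1 0.3 1;0 0 2.1 0 1;0 0 2.1 0 1;0 0 2.1 0 1;0 0 2.0 0 1")

```text
clock: 2.73
position: [0.5279, -0.2632, 0.0428]
ee_rot: [3.14, -0.092, 0.003]
force: [0.8, 0.3, -1.2]
width: 1.002
gripper_force: 0.0
```

Call:
play_rows(increments="0 0 0 0 0;0 0 0 0 -1;0 0 0 0 -1;0 0 0 0 -1;0 0 0 0 -1")

```text
clock: 3.15
position: [0.5283, -0.2631, 0.0442]
ee_rot: [3.139, -0.097, 0.004]
force: [0.3, -0.4, 0.1]
width: 0.685
gripper_force: 0.0
```

Call:
play_rows(increments="0 0 0 0 -1;0 0 0 0 -1;0 0 0 0 -1;0 0 0 0 -1;0 0 0 0 -1")

```text
clock: 3.57
position: [0.5274, -0.2626, 0.0428]
ee_rot: [3.14, -0.098, 0.0]
force: [0.5, -0.2, 1.1]
width: 0.323
gripper_force: 0.0
```

Call:
play_rows(increments="0 0 0 0 -1;0 0 0 0 -1;0 0 0 0 -1;0 0 0 0 -1;0 0 0 0 -1")

```text
clock: 3.98
position: [0.5274, -0.2627, 0.0427]
ee_rot: [-3.14, 0.098, 0.0]
force: [-0.4, -1.4, -0.1]
width: 0.13
gripper_force: 12.0
```

Call:
play_rows(increments="0 0 0 0 -1;0 0 -1 0 -1;0 0 -3 0 -1;0 0 -3 0 -1;0 0 -3 0 -1")

```text
clock: 4.4
position: [0.527, -0.2625, 0.1444]
ee_rot: [-3.14, 0.098, 0.001]
force: [0.2, -0.5, 0.1]
width: 0.133
gripper_force: 12.0
```

```bash
python3 -c "
from h import *
plan(.639,-.0176,.142,3)
im=vision.get_image('side');save(im,'s2.png'); A=pts(im,np.ones((384,512),bool))
"
```

```text
pos [ 0.527  -0.2625  0.1444] yaw -3.57 z-tilt [-0.001  0.    -1.   ] tool shift cm [  9.65 -25.14   0.24] turn -6.57 (shift in present axes) w 0.133 F [ 0.2 -0.5  0.1] g 12.0 t 4.4
```

Call:
play_rows(increments="0 0 0 -3.3 -1;0 0 0 -3.3 -1;1.3 -2.4 0 0 -1;1.3 -2.4 0 0 -1;1.3 -2.4 0 0 -1")

```text
clock: 4.87
position: [0.5628, -0.1884, 0.1435]
ee_rot: [3.14, 0.081, 0.001]
force: [0.3, 0.0, -1.2]
width: 0.128
gripper_force: 12.0
```

Call:
play_rows(increments="1.3 -2.4 0 0 -1;1.3 -2.4 0 0 -1;1.3 -2.4 0 0 -1;1.3 -2.4 0 0 -1;1.3 -2.4 0 0 -1")

```text
clock: 5.28
position: [0.6215, -0.0642, 0.1434]
ee_rot: [3.14, 0.083, 0.001]
force: [0.6, -0.4, -0.6]
width: 0.129
gripper_force: 12.0
```

Call:
play_rows(increments="1.1 -2.4 0 0 -1;1 -2.2 0 0 -1;0 0 2 0 -1;0 0 0 0 -1;0 0 0 0 -1")

```text
clock: 5.7
position: [0.6386, -0.019, 0.1222]
ee_rot: [3.14, 0.083, -0.004]
force: [0.1, -0.4, 0.1]
width: 0.13
gripper_force: 12.0
```

```bash
cat > chk.py <<'E'
import sys
from h import *
sx,sy,nm=float(sys.argv[1]),float(sys.argv[2]),sys.argv[3]
plan(sx,sy,.13,3)
p=arm.observe()["position"]
fr=[]
for n in("scene","side","wrist"):
    im=vision.get_image(n); A=pts(im,np.ones((384,512),bool)); fr.append(im["frame"][:,:,::-1])
    zt=p[2]+.0245
    for k,r,z0,z1 in(("slot",.038,.046,.058),("plate",.05,zt-.006,zt+.004),("plateside",.045,p[2]-.035,p[2]-.008)):
        B=box(A,sx,sy,r,z0,z1)
        if len(B)>15: print(n,k,len(B),*rect(B))
cv2.imwrite("pics/"+nm,np.hstack([cv2.resize(f[150:310,130:380] if i==0 else f[100:260,150:400] if i==1 else f,(400,300 if i==2 else 256)) if i==2 else cv2.resize(f[150:310,130:380] if i==0 else f[100:260,150:400],(400,300)) for i,f in enumerate(fr[:2])]))
E
python3 chk.py .639 -.0176 c1.png
```

```text
pos [ 0.6386 -0.019   0.1222] yaw 3.03 z-tilt [-0.003 -0.001 -1.   ] tool shift cm [ 0.05 -0.14 -0.78] turn 0.03 (shift in present axes) w 0.13 F [ 0.1 -0.4  0.1] g 12.0 t 5.7
scene slot 93 [648.1  -9.1] [27.7 53.6] 38.3
scene plate 308 [647.3 -13.4] [38.8 51.6] 48.7
scene plateside 311 [639.7 -13.1] [12.3 70.4] 83.3
side slot 110 [639.  -17.8] [32.3 48. ] 4.1
side plate 190 [638.2 -24.9] [41.5 68.5] 72.5
side plateside 470 [638.5 -25.9] [14.3 70.5] 83.3
wrist slot 959 [636.8 -17.6] [31. 45.] 3.1
wrist plate 3035 [643.6 -19.1] [25.  58.9] 82.1
wrist plateside 194 [672.  -18.7] [ 1.2 11.8] 2.6
```

View pics/c1.png

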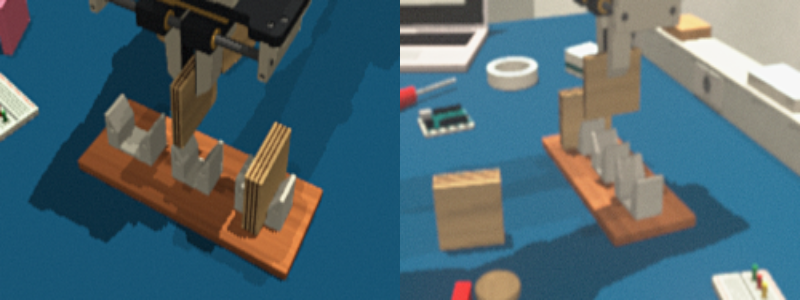

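Call:
play_rows(increments="0.05 -0.14 0 0 -1;0 0 1.2 0 -1;0 0 1.2 0 -1;0 0 1.2 0 -1;0 0 0 0 -1")

```text
clock: 6.27
position: [0.6378, -0.0172, 0.0831]
ee_rot: [3.14, 0.083, -0.008]
force: [-0.8, 0.2, -1.3]
width: 0.125
gripper_force: 12.0
```

Call:
play_rows(increments="0 0 0.5 0 -1;0 0 0.5 0 -1;0 0 0.5 0 -1;0 0 0.5 0 -1;0 0 0 0 -1")

```text
clock: 6.68
position: [0.6394, -0.017, 0.0656]
ee_rot: [3.14, 0.083, -0.002]
force: [-0.6, 0.5, -0.3]
width: 0.129
gripper_force: 12.0
```

Call:
play_rows(increments="0 0 0.2 0 -1;0 0 0.2 0 -1;0 0 0.2 0 -1;0 0 0 0 -1;0 0 0 0 -1")

```text
clock: 7.1
position: [0.64, -0.017, 0.0607]
ee_rot: [3.14, 0.083, 0.0]
force: [0.0, 0.1, -0.3]
width: 0.131
gripper_force: 12.0
```

Call:
play_rows(increments="0 0 0.1 0 -1;0 0 0.05 0 -1;0 0 0 0 -1;0 0 0 0 0.2;0 0 0 0 0.2")

```text
clock: 7.52
position: [0.6401, -0.017, 0.0593]
ee_rot: [3.14, 0.083, 0.0]
force: [0.5, -0.5, -0.8]
width: 0.23
gripper_force: 0.0
```

Call:
play_rows(increments="0 0 0 0 0.2;0 0 0 0 0.2;0 0 0 0 0.2;0 0 0 0 0.2;0 0 -1 0 0.2")

```text
clock: 7.93
position: [0.6387, -0.017, 0.0678]
ee_rot: [3.14, 0.083, -0.005]
force: [-0.5, -0.3, -1.0]
width: 0.574
gripper_force: 0.0
```

Call:
play_rows(increments="0 0 -2 0 0.2;0 0 -3 0 0.2;0 0 -3 0 1;0 0 0 0 1;0 0 0 0 1")

```text
clock: 8.35
position: [0.6415, -0.0169, 0.1521]
ee_rot: [3.14, 0.083, 0.008]
force: [-0.1, -0.4, -0.5]
width: 0.767
gripper_force: 0.0
```

```bash
python3 - <<'E'
from h import *
plan(.452,-.0805,.15,-8.3)
for n in("scene","side","wrist"):
    im=vision.get_image(n); A=pts(im,np.ones((384,512),bool))
    for nm,c,z0,z1 in(("thin",(.639,-.0176),.066,.098),("med",(.634,.06),.066,.098)):
        B=box(A,*c,.0385,z0,z1)
        if len(B): t=np.percentile(B[:,2],98); T=B[B[:,2]>t-.003]; print(n,nm,"top",t.round(4),*rect(T))
    if n!="wrist":
        B=box(A,.452,-.0805,.05,.0615,.072); 
        if len(B):print("thick",rect(B))
E
```

```text
pos [ 0.6415 -0.0169  0.1521] yaw 3.03 z-tilt [ 0.005  0.    -1.   ] tool shift cm [-19.27   5.35   0.12] turn 11.33 (shift in present axes) w 0.767 F [-0.1 -0.4 -0.5] g 0.0 t 8.35
scene thin top 0.0827 [640.4 -16.7] [70.7 12.9] 3.4
scene med top 0.083 [633.8  61.1] [71.1 18. ] 2.8
thick (array([486.5, -88. ]), array([20.9,  4. ]), 68.6)
side thin top 0.0817 [640.3 -18.4] [70.3 12.7] 2.8
side med top 0.0818 [632.9  59.1] [69.7 20.5] 4.4
thick (array([451.7, -81.6]), array([27.4, 70.4]), 81.9)
wrist thin top 0.0834 [638.8 -17.7] [68.4 11.9] 2.7
wrist med top 0.0834 [640.4  60.4] [50.7 19.1] 3.0
```

The thin plate is seated, with its top level with the medium plate's. Next is the thick plate.

Call:
play_rows(increments="-2.4 0.67 0 0 1;-2.4 0.67 0 0 1;-2.4 0.67 0 0 1;-2.4 0.67 0 0 1;-2.4 0.67 0 0 1")

```text
clock: 8.92
position: [0.5199, -0.0571, 0.148]
ee_rot: [-3.14, -0.083, 0.004]
force: [-0.1, -1.0, 0.3]
width: 1.0
gripper_force: 0.0
```

Call:
play_rows(increments="-2.4 0.67 0 0 1;-2.4 0.67 0 0 1;-2.4 0.67 0 5.6 1;0 0 0 5.7 1;0 0 0 0 1")

```text
clock: 9.33
position: [0.4492, -0.0813, 0.1485]
ee_rot: [3.132, -0.236, -0.004]
force: [0.9, 0.3, -0.1]
width: 0.999
gripper_force: 0.0
```

```bash
python3 -c "
from h import *
plan(.452,-.0805,.042,-8.3)
im=vision.get_image('wrist'); A=pts(im,np.ones((384,512),bool))
B=box(A,.452,-.0805,.05,.0615,.072); print(len(B),*rect(B),B.mean(0).round(4))"
```

```text
pos [ 0.4492 -0.0813  0.1485] yaw -8.62 z-tilt [-0.002 -0.    -1.   ] tool shift cm [ 0.29 -0.12 10.65] turn -0.32 (shift in present axes) w 0.999 F [ 0.9  0.3 -0.1] g 0.0 t 9.33
3231 [449.6 -80.9] [25.1 69.8] 81.7 [ 0.4509 -0.0812  0.0661]
```

Call:
play_rows(increments="0.18 -0.05 2.1 -0.3 1;0 0 2.1 0 1;0 0 2.1 0 1;0 0 2.1 0 1;0 0 2.2 0 0")

```text
clock: 9.8
position: [0.4539, -0.0798, 0.0419]
ee_rot: [-3.134, 0.21, -0.001]
force: [1.0, -0.6, 0.5]
width: 0.963
gripper_force: 0.0
```

Call:
play_rows(increments="0 0 0 0 -1;0 0 0 0 -1;0 0 0 0 -1;0 0 0 0 -1;0 0 0 0 -1")

```text
clock: 10.22
position: [0.454, -0.0804, 0.0443]
ee_rot: [3.134, -0.217, 0.003]
force: [-0.2, -0.1, -0.1]
width: 0.616
gripper_force: 0.0
```

Call:
play_rows(increments="0 0 0 0 -1;0 0 0 0 -1;0 0 0 0 -1;0 0 0 0 -1;0 0 0 0 -1")

```text
clock: 10.63
position: [0.453, -0.0805, 0.0433]
ee_rot: [3.134, -0.218, 0.0]
force: [-0.1, -0.6, 1.2]
width: 0.27
gripper_force: 12.0
```

Call:
play_rows(increments="0 0 0 0 -1;0 0 0 0 -1;0 0 0 0 -1;0 0 0 0 -1;0 0 0 0 -1")

```text
clock: 11.05
position: [0.4531, -0.0805, 0.0433]
ee_rot: [3.134, -0.218, 0.0]
force: [-0.2, -0.2, 3.5]
width: 0.272
gripper_force: 12.0
```

Call:
play_rows(increments="0 0 -1 0 -1;0 0 -3 0 -1;0 0 -3 0 -1;0 0 -3 -5.7 -1;0 0 0 -5.7 -1")

```text
clock: 11.47
position: [0.4558, -0.0805, 0.1479]
ee_rot: [3.139, 0.101, 0.011]
force: [1.6, 0.3, -0.6]
width: 0.27
gripper_force: 12.0
```

```bash
python3 -c "
from h import *
plan(.644,-.095,.125,3)"
```

```text
pos [ 0.4558 -0.0805  0.1479] yaw 3.68 z-tilt [ 0.007 -0.001 -1.   ] tool shift cm [18.68  2.65  2.42] turn 0.68 (shift in present axes) w 0.27 F [ 1.6  0.3 -0.6] g 12.0 t 11.47
```

Call:
play_rows(increments="2.4 0.33 0 0 -1;2.4 0.33 0 0 -1;2.4 0.33 0 0 -1;2.4 0.33 0 0 -1;2.4 0.33 0 0 -1")

```text
clock: 11.88
position: [0.5745, -0.0898, 0.1428]
ee_rot: [-3.14, -0.094, 0.001]
force: [0.2, -0.2, -1.6]
width: 0.272
gripper_force: 12.0
```

Call:
play_rows(increments="2.4 0.33 0 0 -1;2.4 0.33 0 0 -1;2 0.33 1 0 -1;0 0 1 0 -1;0 0 0 0 -1")

```text
clock: 12.3
position: [0.641, -0.0953, 0.1201]
ee_rot: [-3.14, -0.094, 0.007]
force: [-2.3, 0.4, -1.0]
width: 0.271
gripper_force: 12.0
```

Call:
play_rows(increments="0 0 0 0 -1;0 0 0 0 -1")

```text
clock: 12.47
position: [0.6412, -0.0955, 0.1232]
ee_rot: [-3.14, -0.094, 0.002]
force: [-0.5, -0.1, -0.9]
width: 0.271
gripper_force: 12.0
```

```bash
python3 chk.py .6426 -.095 c2.png; python3 - <<'E'
from h import *
plan(.644,-.095,.0592,3)
im=vision.get_image("scene");save(im,"x.png");A=pts(im,np.ones((384,512),bool)); B=box(A,.643,-.095,.05,.07,.115)
print("x range",np.percentile(B[:,0],[1,99]).round(4))
im=vision.get_image("side");A=pts(im,np.ones((384,512),bool)); B=box(A,.643,-.095,.05,.075,.115)
print("x range",np.percentile(B[:,0],[1,99]).round(4),"minz",np.percentile(B[:,2],1))
E
```

```text
pos [ 0.6412 -0.0955  0.1232] yaw 3.43 z-tilt [-0.001  0.    -1.   ] tool shift cm [ 0.14 -0.04 -0.68] turn 0.43 (shift in present axes) w 0.271 F [-0.5 -0.1 -0.9] g 12.0 t 12.47
scene slot 90 [643.1 -94.1] [33. 58.] 3.0
scene plate 428 [651.5 -94.1] [58.9 48.9] 86.3
scene plateside 455 [642.7 -84.5] [24.8 74.3] 73.3
side slot 139 [642.9 -96.4] [32.5 59.6] 3.8
side plate 301 [ 638.  -100.9] [51.1 68.1] 57.2
side plateside 615 [ 638.4 -107.3] [21.6 73. ] 77.1
wrist slot 1005 [640.5 -95.5] [32.4 58.1] 2.8
wrist plate 5943 [644.6 -95.8] [58.1 46.4] 3.8
wrist plateside 422 [673.  -94.5] [ 1.  24.4] 3.4
pos [ 0.642  -0.0956  0.124 ] yaw 3.43 z-tilt [ 0.001 -0.    -1.   ] tool shift cm [ 0.2  -0.05  6.48] turn 0.43 (shift in present axes) w 0.272 F [ 0.3 -0.4 -0.7] g 12.0 t 12.62
x range [0.607  0.6765]
x range [0.6056 0.6757] minz 0.0805077352512849
```

View pics/c2.png

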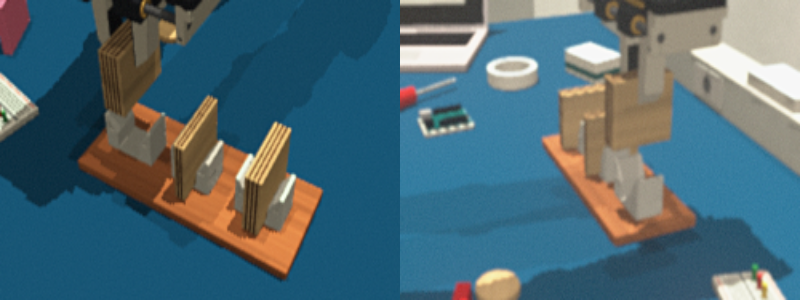

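The thick plate is held square above the widest slot (left panel, plate (130,75) over the slot at (137,135)), about 2 mm short in x. I'll correct that and lower it.

Call:
play_rows(increments="0.2 -0.04 0 0.4 -1;0 0 1.2 0 -1;0 0 1.2 0 -1;0 0 1.2 0 -1;0 0 0 0 -1")

```text
clock: 13.13
position: [0.6419, -0.0948, 0.0833]
ee_rot: [-3.14, -0.083, 0.009]
force: [-1.6, 0.0, -0.6]
width: 0.272
gripper_force: 12.0
```

Call:
play_rows(increments="0 0 0.5 0 -1;0 0 0.5 0 -1;0 0 0.5 0 -1;0 0 0.5 0 -1;0 0 0 0 -1")

```text
clock: 13.55
position: [0.6437, -0.095, 0.0662]
ee_rot: [-3.14, -0.083, 0.002]
force: [-1.3, 0.7, -0.6]
width: 0.273
gripper_force: 12.0
```

Call:
play_rows(increments="0 0 0.2 0 -1;0 0 0.2 0 -1;0 0 0.2 0 -1;0 0 0 0 -1;0 0 0 0 -1")

```text
clock: 13.97
position: [0.6442, -0.095, 0.0612]
ee_rot: [3.14, 0.083, -0.0]
force: [-0.0, 0.8, -1.2]
width: 0.279
gripper_force: 12.0
```

Call:
play_rows(increments="0 0 0.1 0 -1;0 0 0.05 0 -1;0 0 0 0 -1;0 0 0 0 0.3;0 0 0 0 0.3")

```text
clock: 14.38
position: [0.6443, -0.095, 0.0599]
ee_rot: [3.14, 0.083, 0.0]
force: [-0.5, 0.8, 1.4]
width: 0.37
gripper_force: 0.0
```

Call:
play_rows(increments="0 0 0 0 0.3;0 0 0 0 0.3;0 0 0 0 0.3;0 0 0 0 0.3;0 0 -1 0 0.3")

```text
clock: 14.8
position: [0.6429, -0.0949, 0.0683]
ee_rot: [-3.14, -0.083, 0.005]
force: [-0.2, -0.8, 0.5]
width: 0.645
gripper_force: 0.0
```

Call:
play_rows(increments="0 0 -2 0 0.3;0 0 -3 0 0.3;0 0 -3 0 0.3;0 0 0 0 0.3;0 0 0 0 0.3")

```text
clock: 15.22
position: [0.6457, -0.0952, 0.1527]
ee_rot: [3.14, 0.083, 0.008]
force: [0.0, -0.1, 0.2]
width: 0.649
gripper_force: 0.0
```

Call:
play_rows(increments="-2 0 -2 0 0.3;-3 0 -1 0 0.3;-3 0 0 0 0.3;-3 0 0 0 0.3;0 0 0 0 0.3")

```text
clock: 15.63
position: [0.5279, -0.1016, 0.1788]
ee_rot: [3.14, 0.081, -0.009]
force: [-1.4, -0.4, -0.4]
width: 0.647
gripper_force: 0.0
```

```bash
python3 - <<'E'
from h import *
plan(.64,-.09,.15,3)
fr=[]
for n in("scene","side"):
    im=vision.get_image(n); A=pts(im,np.ones((384,512),bool)); fr.append(im["frame"][:,:,::-1])
    for nm,c in(("thick",(.6428,-.095)),("thin",(.639,-.0176)),("med",(.634,.06))):
        B=box(A,*c,.0385,.066,.098)
        if len(B): t=np.percentile(B[:,2],98); T=B[B[:,2]>t-.003]; print(n,nm,"top",t.round(4),*rect(T))
cv2.imwrite("pics/end.png",np.hstack([cv2.resize(fr[0][110:310,100:360],(400,300)),cv2.resize(fr[1][100:300,150:410],(400,300))]))
E
```

```text
pos [ 0.5279 -0.1016  0.1788] yaw 2.94 z-tilt [-0.006 -0.    -1.   ] tool shift cm [11.27 -0.59  2.81] turn -0.06 (shift in present axes) w 0.647 F [-1.4 -0.4 -0.4] g 0.0 t 15.63
scene thick top 0.0828 [642.9 -94.5] [71.3 26.7] 2.5
scene thin top 0.0829 [640.6 -16.4] [70.3 12.7] 3.7
scene med top 0.0831 [633.   61.2] [70.6 18.3] 3.0
side thick top 0.082 [642.6 -96.4] [69.9 27.3] 2.2
side thin top 0.0817 [641.  -18.2] [70.3 13.2] 2.6
side med top 0.0819 [633.1  59. ] [70.3 19.9] 1.8
```

View pics/end.png

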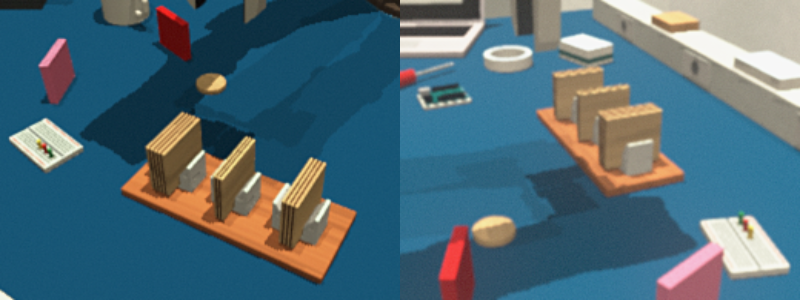

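All three plates stand in the rack (left panel: thick (175,155), thin (233,180), medium (303,205)). Their tops are level at about 82 mm and they sit centred within 2 mm. The pink and red look-alikes haven't been touched.

```bash
python3 -c "
from cell import job; print(job.sign_off())"
```

```text
the job is handed in; nothing more can be done
None
```

The thin plate is in the narrowest slot and the thick plate in the widest, both fully down and centred to within about 2 mm; the job was handed in at about 16 s of the 54 s allowed.

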